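Open the drying cage for the freshly painted vase

ROBOT

A 6-joint arm with a two-finger parallel gripper is mounted at the origin on the work surface. World frame = base frame: x ahead of the robot, y to its left, z up, the work surface at z = 0. Lengths are in mm, angles in rad, forces in N, time in s.
With the tool pointing down it reaches from about 275 to 1000 mm from the base axis. Payload 8.4 kg.
Tool frame: the origin (TCP) lies midway between the tips of the shut fingers; the grasp point (between the pads) lies r.grasp_offset behind it (r.grasp_offset is the distance from the TCP to the grasp point, in mm); z points along the fingers, y is the direction in which the jaws open and shut (so a half turn about z gives the same grasp; the last joint's range is limited). The gripper opens to 85 mm and grips with 20 to 120 N. Pads are 22 mm wide; open, the fingers measure 114 mm over their backs; the gripper's body (76 mm by 85 mm) begins 54 mm behind the grasp point. The pads swing forward as they close: fully open they stand 13 mm farther back than shut.
Start: joints at [1.111, 0.353, 1.633, -0, 1.155, -0.002], TCP at [276.234, 560.645, 231.281] pointing down, gripper open.
Joint ranges: [-2.63, 2.63], [-0.92, 2.1], [0.06, 2.66], [-1.3, 4.44], [0, 2.69], [-3.02, 3.02]. Speed limits (rad/s): [2.22, 2.22, 2.79, 3.14, 3.14, 3.14].

INTERFACE

Orientations are given as [roll, pitch, yaw] about the fixed x, y, z axes, in that order (R = Rz(yaw) Ry(pitch) Rx(roll)).
In Python, from rig import r gives the robot as it stands.
- The arm moves only by the tool jog_arm, never from a script. Its argument "series" is a list that holds one entry, the list of rows, each a list of 7 numbers: the shift along the tool's x, y, z in cm, then the turn, a rotation vector about the tool's x, y, z in degrees, then the finger opening in cm, from 0 to 8.54. A call has 1 to 5 rows; each row is the pose to reach, as a shift and turn from the pose commanded when the call began, along the tool's axes at that moment; what a row does not reach only later rows make up. A row lasts 1/8 s, in which the tool goes at most 62.5 mm and 10.7 degrees, less where a joint would pass 70% of its speed; a pose out of reach is approached as far as the arm can. A call with a gripper value outside its range is refused whole. The fingers move at their own pace and stop on an object; "newtons" is the grip in N (left out, the last holds). Time passes only in rows, so rows that repeat a pose let the fingers close. It gives the time, the measured TCP pose, the force and the opening at its end, in the units of the state.
- r.sense(): the state, without advancing time (a new reading comes with each control period).
- r.grab_frame(name): name is "side" or "top" or "wrist"; returns the picture (384x512x3 uint8, red, green, blue); there is no depth.
- r.calibration(name): a dict with "mtx" (3x3 intrinsics, pixels), "origin" and "attitude" of the camera in the world; the wrist camera has in their place "T_tool_cam" (4x4, takes a point from camera to tool coordinates, whose origin is the TCP and whose axes are the flange's). Camera axes: x right, y down, z forward; pixel columns grow to the right and rows downward; lengths in mm; the calibration is good to about 2 mm. A picture is of the moment at which its call begins: read the wrist's pose just before it. calibration takes no time and is no camera call.
- r.sign_off(): hands the job in, once; it reports no verdict.
The state is a dict: "clock": time; "qpos": joint angles; "qvel": joint speeds; "joint_efforts": joint torques, N m; "eef_pos": TCP position; "tcp_rot": TCP orientation; "contact_force": force on the tool from outside, world axes, zero at the start; "wrist_torque": the same for the moment, N m; "opening": opening from 0.0 (shut) to 1.0 (fully open).
Only numpy, scipy, OpenCV 4.12 (cv2) and the standard library are available. Lean on these libraries where they do the work, as an engineer would, in place of code of your own. Each camera call takes 0.05 s, during which the arm holds its last target.

TASK

The freshly painted vase stands in the way of the drying cage's gate: first set it upright on the middle of the narrow raised pedestal and let go of it. Then take the barrel bolt by its ball knob, lift the sagging bolt so that its collar clears the keeper's bent lip while you draw it fully back, and pull the gate about 10 cm ajar. The gate springs shut, so finish still gripping the knob, holding the gate still and ajar by it alone; leave everything else on the table where it is.

Things in the scene. Friction and masses are not known exactly. Their poses are not given: they have to be found in the camera images.
- vase: Loose off-white bisque bud vase with a blue and a pink band, 150 mm tall, 0.2 to 0.4 kg, standing upright in front of the gate. Foot 44 mm across, belly 62 mm across at 50 mm height, straight neck 28 mm across from 105 to 142 mm height, rim 36 mm across at the top. Origin: centre of its foot; z up.
- pedestal: Fixed turned wooden pedestal 80 mm tall: round flat top 58 mm across, stem 32 mm, base 90 mm across. It stands to the left or to the right of the cage (a white brush pot, 76 mm across, stands on the other side). Origin: centre of its underside, on the table.
- pedestal_top (a point): Centre of the pedestal's flat top, 80 mm above the table.
- cage: Fixed low wire drying cage, 336 mm wide (its y), 240 mm deep, 175 mm high. Origin: on the table, at the middle of its front plane; x points into the cage (away from the robot), y to its left seen from the robot, z up. The gate fills its front; the ball knob stands above the gate's top edge, which is free all round.
- hinge (a point): Gate's vertical hinge axis at table level: 135 mm along the cage's +y from the cage origin, in the front plane.
- gate (a joint): Gate angle about its hinge, rad: 0 shut, grows as the free edge (its -y end) swings out to the robot; limit 1.2. The gate is 265 mm wide, 14 mm thick, top edge 175 mm above the table. A spring shuts it: about 2 to 3 N at the knob. While the bolt's collar is in the keeper the gate only has 5 mm of play.
- gate_stile: Upright bar at the gate's free edge, 14 x 16 mm, 160 mm tall. Origin: its centre, 257 mm from the hinge axis.
- bolt_lift (a joint): Lift angle of the bolt, rad: 0 fully sagged (its tip 0.07 rad below level), grows as the tip rises; limit 0.18. It turns about a level axis square to the gate, at a pivot in the bolt's barrel: in the shut gate's frame (same directions as the cage's, origin at the hinge axis on the table) the pivot is at x -30, y -145, z 155 mm. It falls back by its weight (about 2 N at the knob).
- bolt_draw (a joint): How far the bolt is drawn back along its own axis towards the hinge side (cage +y when shut), m: 0 home, limit 0.05; about 1.5 N of friction. When sagged, the collar meets the lip after 1 to 5 mm of draw; it passes over when lifted by more than about 0.07 rad (0.10 to 0.14 is comfortable), and is clear of the keeper at 0.03.
- bolt_knob: Steel ball knob, 24 mm across, on an upright 9 mm stem on the bolt. Origin: the ball's centre, 90 mm from the pivot towards the bolt's tip when the bolt is home and 56 mm above the bolt's axis (square to it); about 205 mm above the table. It tilts with the bolt. The 9 mm rod below it is the nearest obstacle downwards.
- keeper: Steel keeper on the cage's post beyond the gate's free edge: an open-topped trough. Its inner edge is a bent-up lip, top 139 mm above the table, that catches behind the bolt's 26 mm collar (12 mm thick, 148 to 160 mm from the pivot); a front wall 175 mm high stops the gate while the collar is inside. Origin: same as point hinge.
- brush_pot: Fixed white pot with brushes, 76 mm across, to about 160 mm high. Bystander.
- pot_a: Loose small paint pot, 47 mm across, 42 mm tall, in front of the hinge half of the gate. Bystander.
- pot_b: Loose small paint pot, 47 mm across, 42 mm tall, near the robot on the right. Bystander.
- bowl: Loose white bowl, 90 mm across, 35 mm tall, far left. Bystander.
- brush: Loose brush, 170 mm long, lying at the left. Bystander.
- scraper: Loose spatula, 190 mm long, lying at the right. Bystander.
- mug: Loose white mug, 76 mm across, 90 mm tall, far right. Bystander.
Things that resemble listed ones, but are neither listed nor needed, are in the scene too. What is shaped like the pedestal but pink is not meant.

How it is judged:
By the outcome, as a careful person would: the job done as asked, in the order asked, and still so for the second after the job is handed in, while the arm keeps its last pose, push and grip.
It also fails if it takes over 51 s, if anything falls off the work surface, if the arm or the gripper's body presses on something with over 40 N, if the wrist force passes 120 N, or if a joint passes its speed limit or range.

## Working session

There is one attempt and no reset: what is moved stays moved. The work goes in short steps, Python scripts to look and compute and a tool call to move; the robot and the scene stay as the last step left them, time stands still between calls to the robot, and variables do not carry over. Pictures are saved under pics/ and viewed, and the job is handed in when it is done.

Besides the shell and the picture viewer there is one more tool, called as a command line: name --argument value ..., lists and objects as JSON in quotes. jog_arm: Moves the arm, as the interface text tells. Its arguments: {"type":"object","properties":{"series":{"type":"array","items":{"type":"array","items":{"type":"array","items":{"type":"number"}}}},"newtons":{"type":"number"}},"required":["series"]}

```bash
mkdir -p pics; ls; python3 - <<'E'
from rig import r
import cv2
s=r.sense(); print(s, r.grasp_offset)
for n in("side","top","wrist"):
    c=r.calibration(n); print(n,c)
for n in("side","top","wrist"):
    im=r.grab_frame(n); cv2.imwrite(f"pics/{n}0.png",cv2.cvtColor(im,cv2.COLOR_RGB2BGR))
E
```

```text
pics
{'clock': 0.0, 'qpos': array([ 1.11059118e+00,  3.53614186e-01,  1.63415572e+00, -8.41663404e-06,
        1.15519464e+00, -2.42996426e-03]), 'qvel': array([ 1.40032331e-04, -2.33073811e-04,  3.26240177e-04,  8.54791158e-04,
        9.01951669e-05, -7.01870032e-05]), 'joint_efforts': array([ 3.74113326e-03, -6.05223584e+01, -3.42071486e+01,  2.61128998e-04,
        9.12789517e-03,  9.52073833e-06]), 'eef_pos': array([276.02463902, 560.20468333, 230.57365569]), 'tcp_rot': array([-3.14022075e+00,  4.36181641e-06,  2.68382087e+00]), 'contact_force': array([ 0.1188005 ,  0.53907214, -0.347294  ]), 'wrist_torque': array([-0.03384066, -0.01724511,  0.00776178]), 'opening': 0.9977919948135685} 18.700000000000003
side {'mtx': array([[428.59592312,   0.        , 250.14476339],
       [  0.        , 428.59592312, 191.68533689],
       [  0.        ,   0.        ,   1.        ]]), 'origin': array([   1.22951869, -828.68013854,  857.09516894]), 'attitude': array([-2.21561348, -0.00776684, -0.52716151])}
top {'mtx': array([[452.4475289 ,   0.        , 250.61423764],
       [  0.        , 452.4475289 , 193.66434572],
       [  0.        ,   0.        ,   1.        ]]), 'origin': array([ 199.17191726,   13.13663007, 1624.49131308]), 'attitude': array([-2.94031446, -0.0047624 , -1.57841625])}
wrist {'mtx': array([[282.84180979,   0.        , 251.08706636],
       [  0.        , 282.84180979, 189.29879227],
       [  0.        ,   0.        ,   1.        ]]), 'T_tool_cam': array([[-5.25758770e-04, -9.49605101e-01, -3.13448362e-01,
         8.18674776e+01],
       [ 9.99999690e-01, -6.82740200e-04,  3.91053152e-04,
        -9.96893451e-01],
       [-5.85349865e-04, -3.13448059e-01,  9.49605166e-01,
        -1.43169936e+02],
       [ 0.00000000e+00,  0.00000000e+00,  0.00000000e+00,
         1.00000000e+00]])}
```

View pics/side0.png

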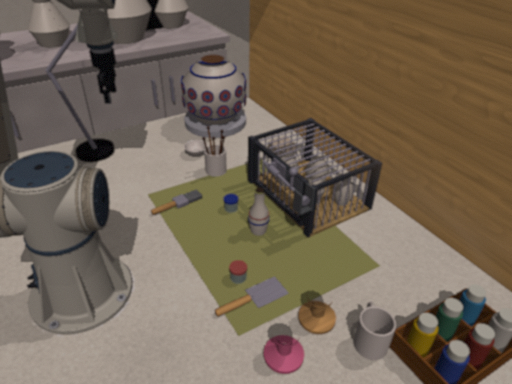

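View pics/top0.png

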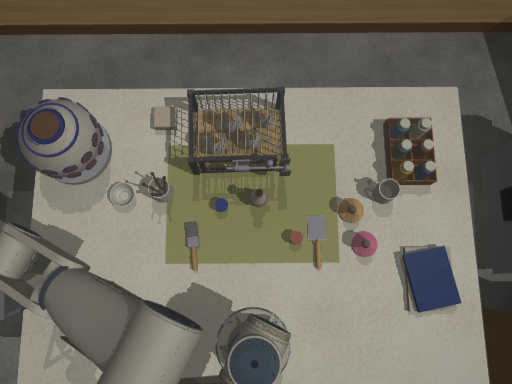

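View pics/wrist0.png

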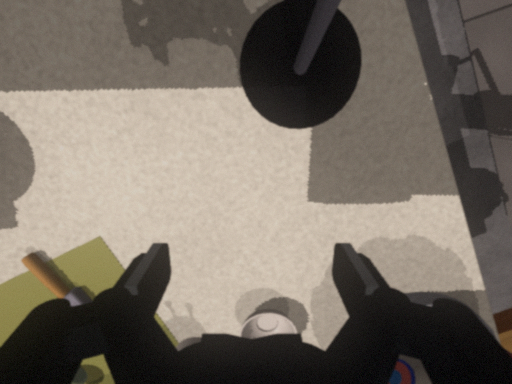

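```bash
cat > h.py <<'E'
import numpy as np, cv2
from scipy.spatial.transform import Rotation as Ro
from rig import r
def cam(n):
    c=r.calibration(n)
    if n=="wrist":
        s=r.sense(); T=np.eye(4); T[:3,:3]=Ro.from_euler('xyz',s['tcp_rot']).as_matrix(); T[:3,3]=s['eef_pos']
        M=T@c['T_tool_cam']; return c['mtx'],M[:3,3],M[:3,:3]
    return c['mtx'],np.array(c['origin']),Ro.from_euler('xyz',c['attitude']).as_matrix()
def proj(C,P):
    K,o,R=C; p=(np.atleast_2d(P)-o)@R; q=p@K.T; return q[:,:2]/q[:,2:]
def ray(C,uv):
    K,o,R=C; d=R@np.linalg.solve(K,[uv[0],uv[1],1.]); return o,d/np.linalg.norm(d)
def onz(C,uv,z):
    o,d=ray(C,uv); return o+d*(z-o[2])/d[2]
def tri(C1,u1,C2,u2):
    A=[];b=[]
    for C,u in((C1,u1),(C2,u2)):
        o,d=ray(C,u);M=np.eye(3)-np.outer(d,d);A.append(M);b.append(M@o)
    A=np.vstack(A);b=np.hstack(b);x=np.linalg.lstsq(A,b,rcond=None)[0]
    return x,np.linalg.norm(A@x-b)
def crop(im,x0,y0,x1,y1,f,name):
    c=cv2.resize(im[y0:y1,x0:x1],None,fx=f,fy=f,interpolation=cv2.INTER_CUBIC)
    cv2.imwrite("pics/"+name,c)
E
python3 - <<'E'
from h import *
t=cv2.imread("pics/top0.png");s=cv2.imread("pics/side0.png")
crop(t,170,80,300,220,5,"t1.png");crop(s,235,110,385,240,5,"s1.png")
crop(t,290,160,430,260,5,"t2.png");crop(s,200,240,400,384,4,"s2.png")
print(proj(cam("top"),[[0,0,0]]),proj(cam("side"),[[0,0,0]]))
E
```

```text
[[252.63087348 345.21273676]] [[ 82.43055957 291.34012802]]
```

View pics/t1.png

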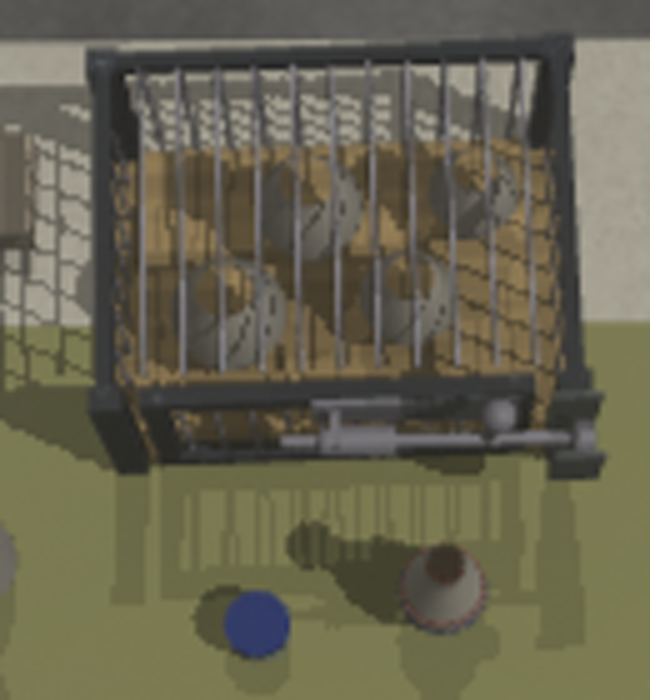

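View pics/s1.png

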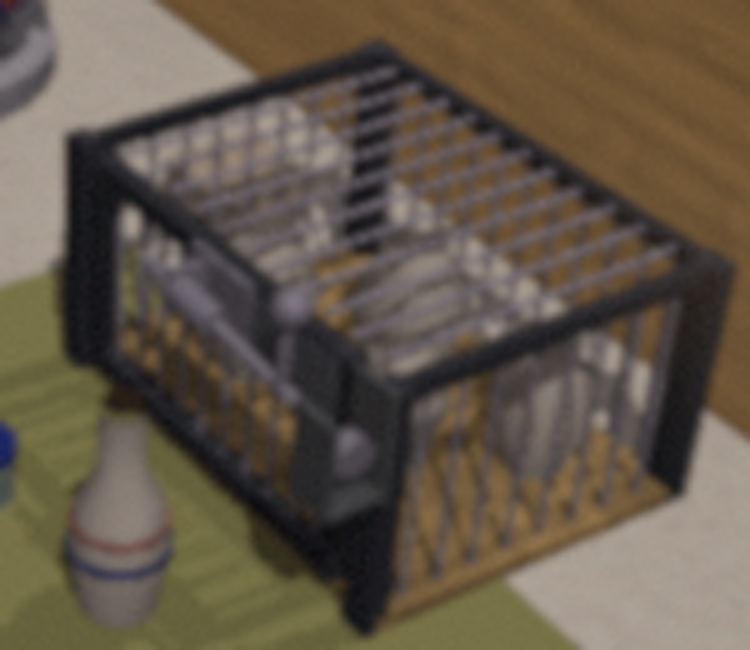

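View pics/t2.png

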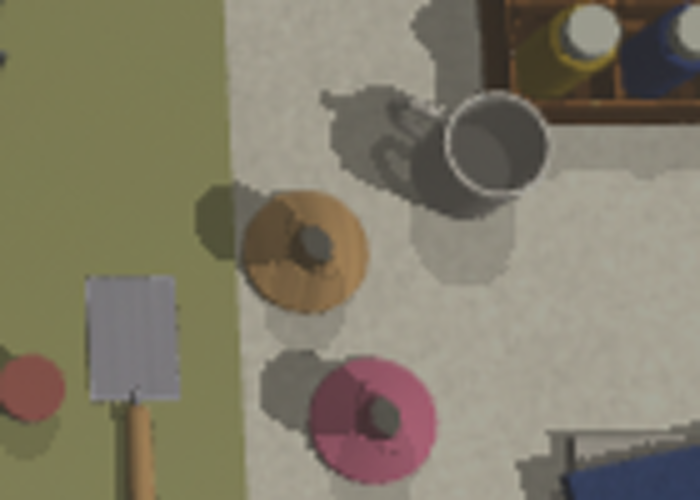

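View pics/s2.png

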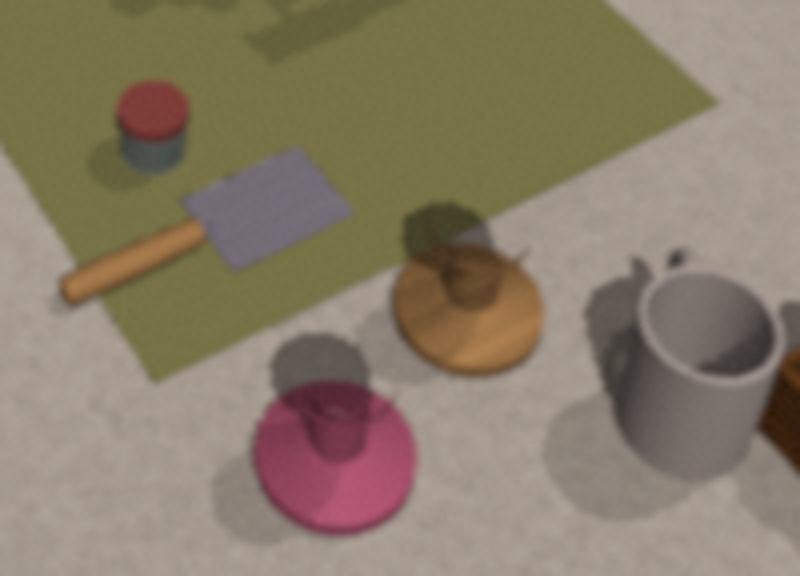

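```bash
python3 - <<'E'
from h import *
T=cam("top");S=cam("side")
def m(a,b,n):
    x,e=tri(T,a,S,b);print(n,x.round(1),'gap',round(e,1))
c1=lambda x,y:(170+x/5-.4,80+y/5-.4); c2=lambda x,y:(235+x/5-.4,110+y/5-.4)
m(c1(500,415),c2(293,303),'knob')
m(c1(446,565),c2(125,398),'vase rim')
m(c1(585,440),c2(352,452),'collar')
# vase belly height 50ish: bands
for z in (0,22): pass
t=cv2.imread("pics/top0.png");s=cv2.imread("pics/side0.png")
ht=cv2.cvtColor(t,cv2.COLOR_BGR2HSV);hs=cv2.cvtColor(s,cv2.COLOR_BGR2HSV)
def cen(h,box,lo,hi):
    x0,y0,x1,y1=box;mk=cv2.inRange(h[y0:y1,x0:x1],lo,hi)
    k=cv2.findContours(mk,cv2.RETR_EXTERNAL,cv2.CHAIN_APPROX_NONE)[0];k=max(k,key=cv2.contourArea)
    e=cv2.fitEllipse(cv2.convexHull(k));return (e[0][0]+x0,e[0][1]+y0),e[1]
o=((8,90,60),(20,255,255));p=((160,90,60),(179,255,255))
for n,(lo,hi),bt,bs in(('orange',o,(335,195,368,225),(294,300,340,335)),('pink',p,(350,230,382,258),(258,330,308,376))):
    a,ea=cen(ht,bt,lo,hi);b,eb=cen(hs,bs,lo,hi);print(n,a,ea,b,eb,onz(T,a,8).round(1),onz(S,b,8).round(1));m(a,b,n)
# posts
for z,q in((175,[(103,400),(575,405)]),(0,[(130,470)])):
    for u in q: print(z,u,onz(T,c1(*u),z).round(1))
print('post side BR bottom', onz(S,c2(365,628),0).round(1),'TL',onz(S,c2(85,145),175).round(1),'far left',onz(S,c2(80,362),0).round(1))
E
```

```text
knob [590.7 -58.1 207. ] gap 0.2
vase rim [504.4 -24.  152.1] gap 2.2
collar [ 590.8 -118.9  145.5] gap 1.4
orange (350.7859363555908, 209.94653224945068) (23.56792449951172, 24.288352966308594) (316.45837593078613, 316.7401313781738) (32.068355560302734, 38.23324203491211) [ 466.3 -359.6    8. ] [ 463.1 -361.8    8. ]
orange [ 466.1 -360.     4.3] gap 1.3
pink (364.3472595214844, 243.89520835876465) (23.806602478027344, 24.45886993408203) (283.2913455963135, 353.900053024292) (37.48508071899414, 40.263267517089844) [ 343.2 -401.7    8. ] [ 340.3 -403.9    8. ]
pink [ 342.7 -402.3    4.2] gap 1.3
175 (103, 400) [611.6 203.6 175. ]
175 (575, 405) [ 606.2 -109.7  175. ]
0 (130, 470) [607.6 205.6   0. ]
post side BR bottom [ 620.1 -114.1    0. ] TL [607.  192.2 175. ] far left [609.5 199.9   0. ]
```

The pedestal candidates in the top view are the orange-brown one at (351,210) and the pink one at (364,244). The brown one fits: it's wooden-coloured, stands right of the cage, and the brush pot is on the left at (159,188). The pink one is excluded by the task. The vase is the banded one at (259,198), and the knob is at (270,163).

```bash
cat >> h.py <<'E'
def plan(p,yaw,base=None):
    s=r.sense(); R0=Ro.from_euler('xyz',s['tcp_rot']); p0=s['eef_pos'] if base is None else np.array(base)
    d=R0.inv().apply(np.array(p)-p0)/10
    R1=Ro.from_euler('xyz',[np.pi,0,yaw]); rv=np.degrees((R0.inv()*R1).as_rotvec())
    print('t',round(s['clock'],2),'pos',s['eef_pos'].round(1),'rot',s['tcp_rot'].round(3),'shift cm',d.round(2),'turn deg',rv.round(1),'F',s['contact_force'].round(1),'open',round(s['opening'],3),'q',s['qpos'].round(2))
E
python3 - <<'E'
from h import *
plan([500,-24,275],np.pi)
E
```

```text
t 0.15 pos [276.1 560.3 230.7] rot [-3.141  0.     2.684] shift cm [-45.91 -42.52  -4.38] turn deg [ -0.1  -0.  -26.2] F [-0.5  0.2  0.4] open 1.009 q [ 1.11  0.35  1.63 -0.    1.16 -0.  ]
```

jog_arm --series '[[[-4.6, -4.2, -1.5, 0, 0, 0, 8.5], [-10, -9, -4, 0, 0, -6, 8.5], [-14, -13, -4.4, 0, 0, -12, 8.5], [-19, -17, -4.4, 0, 0, -18, 8.5], [-23, -21.3, -4.4, 0, 0, -22, 8.5]]]'

```text
clock: 0.78
eef_pos: [386.9, 272.7, 275.5]
tcp_rot: [3.141, 0.001, 3.071]
contact_force: [1.3, 1.0, -0.0]
opening: 0.998
```

```bash
python3 -c "
from h import *
plan([500,-24,275],np.pi)"
```

```text
t 0.78 pos [386.9 272.7 275.5] rot [3.141e+00 1.000e-03 3.071e+00] shift cm [-13.37 -28.8    0.05] turn deg [ 0.  0. -4.] F [ 1.3  1.  -0. ] open 0.998 q [ 0.61  0.07  1.89 -0.    1.18 -0.89]
```

jog_arm --series '[[[-2.7, -6, 0, 0, 0, -1, 8.5], [-5.5, -12, 0, 0, 0, -2, 8.5], [-8.2, -18, 0, 0, 0, -3.7, 8.5], [-11, -24, 0, 0, 0, -3.7, 8.5], [-13.2, -28.5, 0, 0, 0, -3.7, 8.5]]]'

```text
clock: 1.4
eef_pos: [496.6, -20.1, 275.4]
tcp_rot: [3.141, 0.0, 3.132]
contact_force: [0.8, -0.3, 0.5]
opening: 0.997
```

```bash
python3 -c "
from h import *
plan([500,-24,275],np.pi)
C=cam('wrist')
im=r.grab_frame('wrist')[:,:,::-1]; cv2.imwrite('pics/w1.png',im)
plan([500,-24,275],np.pi)
print(proj(C,[[504,-24,150],[504,-24,0],[591,-58,207]]))"
```

```text
t 1.4 pos [496.6 -20.1 275.4] rot [3.141 0.    3.132] shift cm [-0.34 -0.39  0.04] turn deg [ 0.   0.  -0.5] F [ 0.8 -0.3  0.5] open 0.997 q [-0.04  0.11  1.85  0.    1.18 -1.61]
t 1.45 pos [499.1 -26.1 275.4] rot [-3.138e+00  2.000e-03  3.131e+00] shift cm [-0.09  0.22  0.04] turn deg [-0.2  0.1 -0.6] F [ 1.8 -3.8  0.2] open 1.0 q [-0.05  0.11  1.85 -0.    1.18 -1.61]
[[247.42851808 190.05412262]
 [248.57767521 158.48394061]
 [210.53659964 301.37430929]]
```

View pics/w1.png

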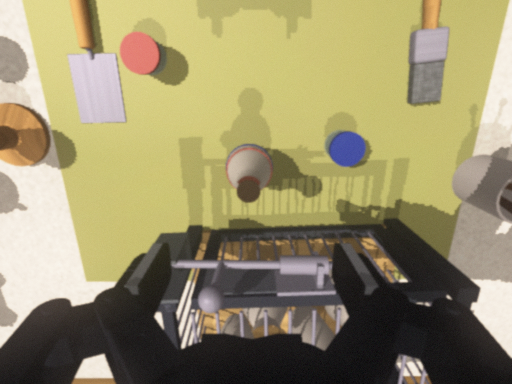

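The rim shows at about (247,190), matching the projected estimate, and the knob is at (210,300). I'll take one settled picture to refine.

```bash
python3 -c "
from h import *
plan([504,-24,110],np.pi)
C=cam('wrist')
im=r.grab_frame('wrist')[:,:,::-1].copy(); cv2.imwrite('pics/w2.png',im)
crop(im,215,130,285,215,8,'w2a.png'); crop(im,0,80,80,190,6,'w2b.png')
h=cv2.cvtColor(im,cv2.COLOR_BGR2HSV)
mk=((h[...,2]<110)&(im[...,2]>im[...,0]+8)).astype(np.uint8)*255
mk=mk[150:230,220:280]
k=max(cv2.findContours(mk,0,1)[0],key=cv2.contourArea);print(cv2.boundingRect(k),cv2.minEnclosingCircle(k))
(x,y),rr=cv2.minEnclosingCircle(k);print(onz(C,(x+220,y+150),150))
"
```

```text
t 1.45 pos [499.1 -26.1 275.4] rot [-3.138e+00  2.000e-03  3.131e+00] shift cm [-0.45  0.28 16.54] turn deg [-0.2  0.1 -0.6] F [ 1.8 -3.8  0.2] open 1.0 q [-0.05  0.11  1.85 -0.    1.18 -1.61]
(24, 19, 25, 30) ((37.5, 33.0), 16.919023513793945)
[499.43781772 -20.48279443 150.        ]
```

View pics/w2a.png

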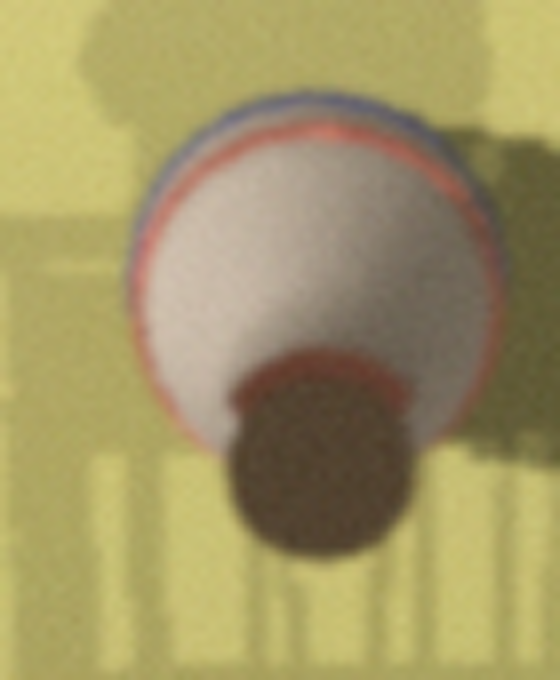

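View pics/w2b.png

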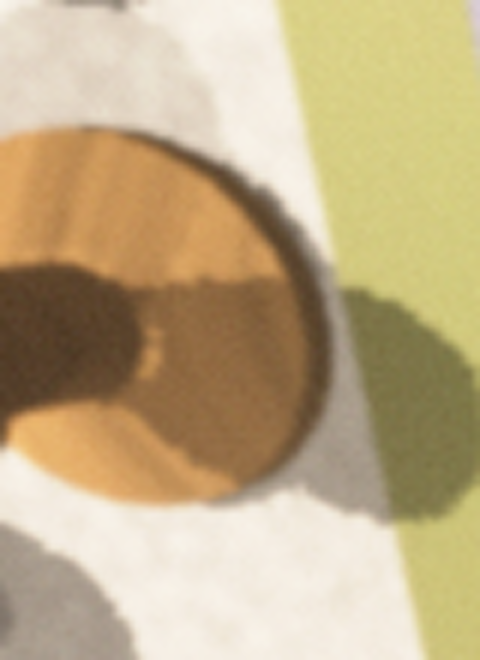

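```bash
python3 -c "
from h import *
plan([504,-24,110],np.pi)
C=cam('wrist')
im=r.grab_frame('wrist')[:,:,::-1].copy(); cv2.imwrite('pics/w3.png',im)
g=im.max(2);mk=cv2.inRange(g[165:215,225:285],0,95)
k=max(cv2.findContours(mk,0,1)[0],key=cv2.contourArea);(x,y),rr=cv2.minEnclosingCircle(k);print(x+225,y+165,rr,onz(C,(x+225,y+165),150).round(1),onz(C,(x+225,y+165),142).round(1))
h=cv2.cvtColor(im,cv2.COLOR_BGR2HSV)
crop(im,180,270,240,330,8,'w3k.png')
# belly outline extreme: blue band z~50
"
```

```text
t 1.5 pos [497.9 -23.1 275.2] rot [-3.140e+00  1.000e-03  3.127e+00] shift cm [-0.6  -0.06 16.52] turn deg [-0.1  0.1 -0.8] F [ 0.7 -0.6 -0.4] open 0.993 q [-0.05  0.11  1.85 -0.    1.18 -1.6 ]
251.5 188.5 11.510964393615723 [503.7 -23.2 150. ] [506.3 -23.2 142. ]
```

View pics/w3k.png

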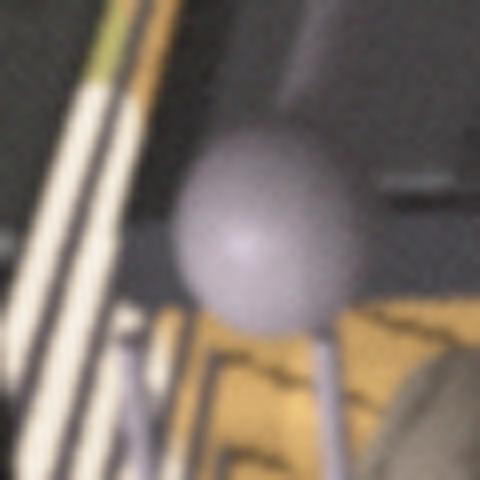

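jog_arm --series '[[[-0.6, 0, 5, 0, 0, -0.8, 8.5], [-0.6, 0, 10, 0, 0, -0.8, 8.5], [-0.6, 0, 14.5, 0, 0, -0.8, 8.5], [-0.6, 0, 16.8, 0, 0, -0.8, 8.5], [-0.6, 0, 16.8, 0, 0, -0.8, 8.5]]]'

```text
clock: 2.17
eef_pos: [500.6, -17.0, 105.7]
tcp_rot: [3.141, -0.004, -3.136]
contact_force: [0.5, -0.0, -0.1]
opening: 0.995
```

```bash
python3 -c "
from h import *
plan([504,-23.4,107],np.pi)
im=r.grab_frame('wrist')[:,:,::-1].copy(); cv2.imwrite('pics/w4.png',im)
"
```

```text
t 2.17 pos [500.6 -17.  105.7] rot [ 3.141 -0.004 -3.136] shift cm [-0.34 -0.64 -0.13] turn deg [ 0.  -0.2  0.3] F [ 0.5 -0.  -0.1] open 0.995 q [-0.04  0.33  2.    0.    0.81 -1.61]
```

View pics/w4.png

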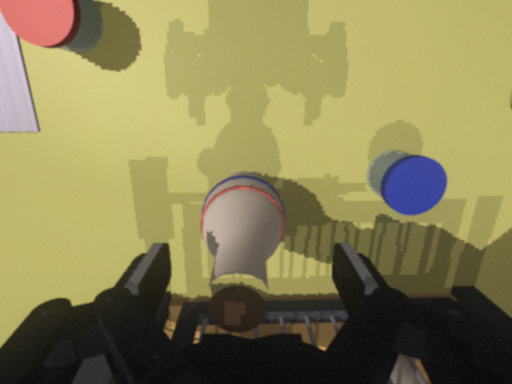

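jog_arm --series '[[[-0.34, -0.64, -0.1, 0, 0, 0.3, 8.5], [-0.34, -0.64, -0.1, 0, 0, 0.3, 8.5], [-0.34, -0.64, -0.1, 0, 0, 0.3, 4.5]]]' --newtons 40

```text
clock: 2.6
eef_pos: [506.3, -24.6, 109.1]
tcp_rot: [-3.142, 0.001, 3.141]
contact_force: [-0.3, -0.5, -0.0]
opening: 0.814
```

```bash
python3 -c "
from h import *
plan([504,-23.4,107],np.pi)
im=r.grab_frame('wrist')[:,:,::-1].copy(); cv2.imwrite('pics/w5.png',im)
plan([504,-23.4,107],np.pi)
"
```

```text
t 2.6 pos [506.3 -24.6 109.1] rot [-3.142e+00  1.000e-03  3.141e+00] shift cm [0.23 0.12 0.2 ] turn deg [-0.   0.1 -0.1] F [-0.3 -0.5 -0. ] open 0.814 q [-0.05  0.33  1.99  0.    0.82 -1.62]
t 2.65 pos [506.  -24.5 108.8] rot [-3.142e+00  1.000e-03  3.141e+00] shift cm [0.2  0.11 0.18] turn deg [-0.   0.1 -0. ] F [-0.5 -0.7 -0.5] open 0.732 q [-0.05  0.33  1.99  0.    0.82 -1.62]
```

View pics/w5.png

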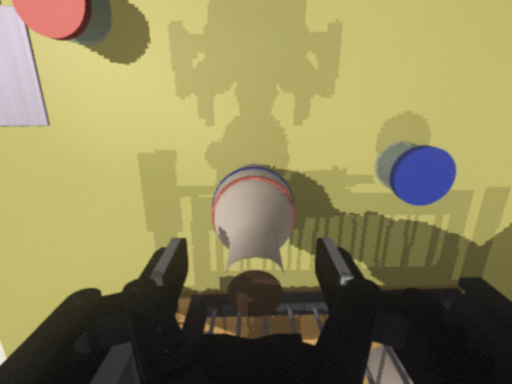

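jog_arm --series '[[[0.2, 0.1, 0.1, 0, 0, 0, 4], [0.2, 0.1, 0.1, 0, 0, 0, 2], [0.2, 0.1, 0.1, 0, 0, 0, 2], [0.2, 0.1, 0.1, 0, 0, 0, 2], [0.2, 0.1, 0.1, 0, 0, 0, 2]]]'

```text
clock: 3.28
eef_pos: [503.9, -23.4, 107.5]
tcp_rot: [3.142, 0.0, 3.141]
contact_force: [-1.4, 1.0, 5.8]
opening: 0.341
```

```bash
python3 -c "
from h import *
plan([504,-23.4,107],np.pi)
im=r.grab_frame('wrist')[:,:,::-1].copy(); cv2.imwrite('pics/w6.png',im)
plan([504,-23.4,107],np.pi)
"
```

```text
t 3.27 pos [503.9 -23.4 107.5] rot [3.142 0.    3.141] shift cm [-0.01  0.    0.05] turn deg [ 0.  0. -0.] F [-1.4  1.   5.8] open 0.341 q [-0.05  0.33  1.99  0.    0.82 -1.62]
t 3.33 pos [504.  -23.4 107.5] rot [3.142 0.    3.141] shift cm [-0.    0.    0.05] turn deg [ 0.  0. -0.] F [-0.3  0.2  4.8] open 0.344 q [-0.05  0.33  1.99  0.    0.82 -1.62]
```

View pics/w6.png

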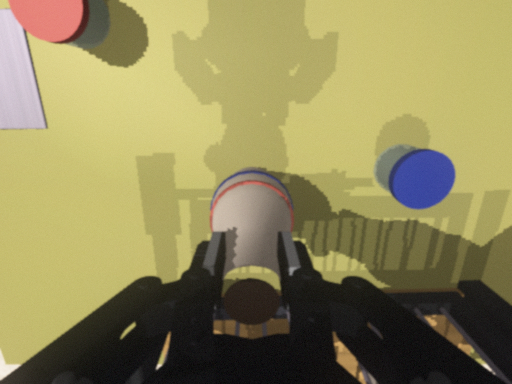

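jog_arm --series '[[[0, 0, -2, 0, 0, 0, 2], [0.2, 0, -6, 0, 0, 0, 2], [0.4, -2, -10, 0, 0, 0, 2], [0.4, -6, -14, 0, 0, 0, 2], [0.4, -11, -15, 0, 0, 0, 2]]]'

```text
clock: 3.95
eef_pos: [500.7, -134.4, 259.6]
tcp_rot: [-3.141, 0.003, -3.141]
contact_force: [0.8, -0.9, -2.9]
opening: 0.343
```

jog_arm --series '[[[0, -5, 0, 0, 0, 0, 2], [0, -10, 0, 0, 0, 0, 2], [0, -13, 0, 0, 0, 0, 2], [0, -14.5, 0, 0, 0, 0, 2], [0, -14.5, 0, 0, 0, 0, 2]]]'

```text
clock: 4.58
eef_pos: [499.3, -278.6, 256.7]
tcp_rot: [3.141, -0.001, 3.14]
contact_force: [1.1, 0.1, -3.1]
opening: 0.339
```

```bash
python3 -c "
from h import *
im=r.grab_frame('wrist')
plan([466,-360,230],np.pi)
C=cam('wrist');im=r.grab_frame('wrist')[:,:,::-1].copy(); cv2.imwrite('pics/w7.png',im)
print(proj(C,[[466,-360,0],[466,-360,80]]))
"
```

```text
t 4.62 pos [ 499.4 -277.7  256.7] rot [ 3.141e+00 -1.000e-03  3.141e+00] shift cm [ 3.33 -8.23  2.67] turn deg [ 0.1 -0.1 -0.1] F [ 0.3  0.1 -3.1] open 0.342 q [-0.51  0.25  1.72  0.    1.17 -2.08]
[[192.05745657 132.91778137]
 [178.11352722 141.67782928]]
```

View pics/w7.png

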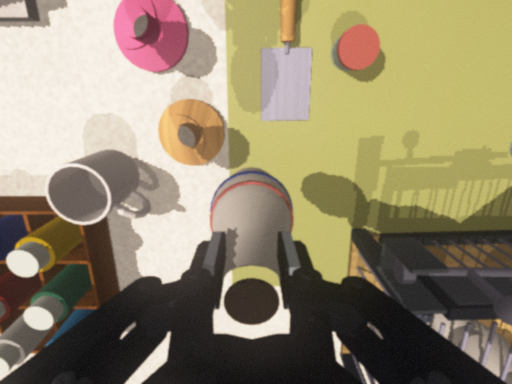

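```bash
python3 -c "
from h import *
C=cam('wrist');im=cv2.imread('pics/w7.png')
h=cv2.cvtColor(im,cv2.COLOR_BGR2HSV)
mk=cv2.inRange(h[85:180,145:235],(6,70,40),(19,255,255))
mk=cv2.morphologyEx(mk,cv2.MORPH_OPEN,np.ones((3,3)))
k=cv2.convexHull(max(cv2.findContours(mk,0,1)[0],key=cv2.contourArea))[:,0]+[145,85]
for z in(0,8,12):
    P=np.array([onz(C,u,z)[:2] for u in k])
    A=np.c_[2*P,np.ones(len(P))];s=np.linalg.lstsq(A,(P**2).sum(1),rcond=None)[0]
    R=np.sqrt(s[2]+s[0]**2+s[1]**2);res=np.hypot(*(P-s[:2]).T)-R
    print(z,s[:2].round(1),R.round(1),res.std().round(2))
crop(im,145,85,240,180,6,'w7a.png')
"
```

```text
0 [ 466.1 -360.8] 46.2 0.31
8 [ 465.1 -359.1] 45.3 0.3
12 [ 464.7 -358.3] 44.8 0.3
```

View pics/w7a.png

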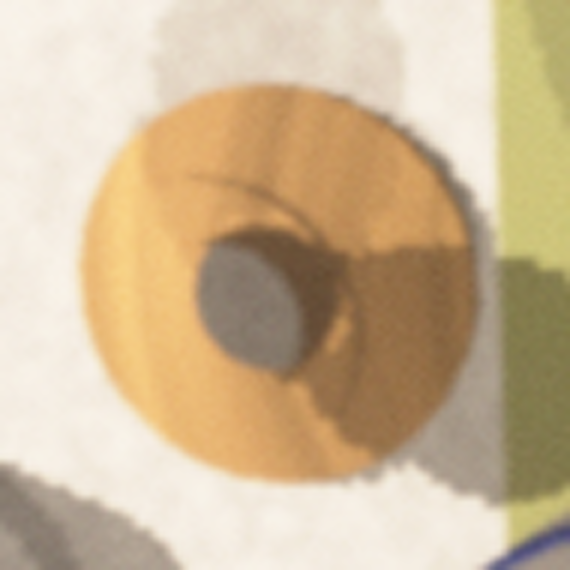

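jog_arm --series '[[[1.3, -3, 0, 0, 0, 0, 2], [2.6, -6, 1, 0, 0, 0, 2], [3.4, -8.2, 3, 0, 0, 0, 2], [3.4, -8.2, 5, 0, 0, 0, 2], [3.4, -8.2, 5.5, 0, 0, 0, 2]]]'

```text
clock: 5.3
eef_pos: [465.2, -358.9, 201.1]
tcp_rot: [3.14, -0.002, -3.141]
contact_force: [-0.5, 0.3, -3.1]
opening: 0.342
```

```bash
python3 -c "
from h import *
a=r.grab_frame('side')[:,:,::-1].copy(); crop(a,270,240,360,340,6,'s3.png')
b=r.grab_frame('top')[:,:,::-1].copy(); crop(b,310,170,390,250,7,'t3.png')
plan([465.4,-359.3,190],np.pi)
C=cam('wrist');im=r.grab_frame('wrist')[:,:,::-1].copy(); cv2.imwrite('pics/w8.png',im)
"
```

```text
t 5.4 pos [ 465.8 -359.3  202.1] rot [ 3.141e+00 -1.000e-03 -3.141e+00] shift cm [0.04 0.   1.21] turn deg [ 0. -0.  0.] F [ 0.8  0.2 -1.2] open 0.341 q [-0.66  0.33  1.74  0.    1.07 -2.23]
```

View pics/w8.png

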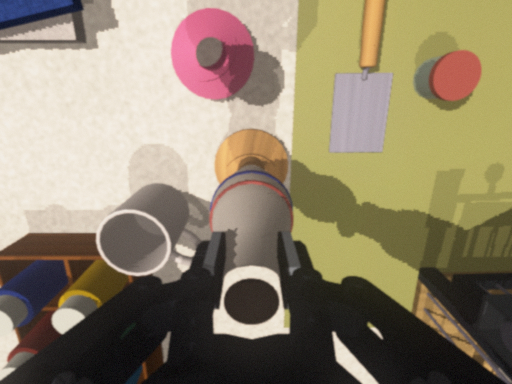

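View pics/s3.png

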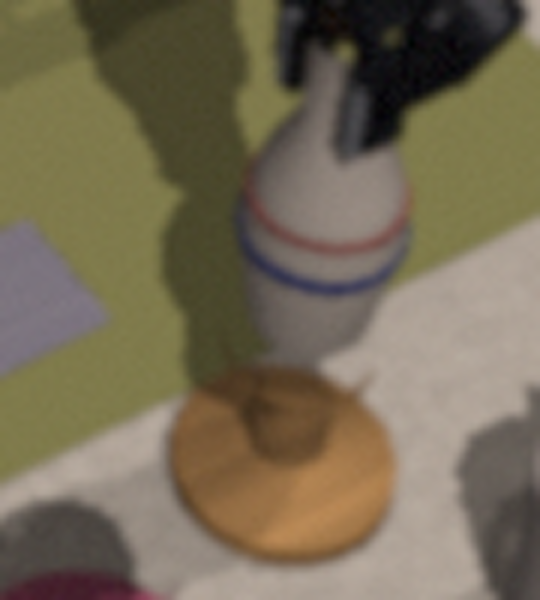

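```bash
python3 -c "
from h import *
S=cam('side');a=np.linspace(0,2*np.pi,60)
im=cv2.imread('pics/s3.png')
def circ(x,y,z,R): return proj(S,np.c_[x+R*np.cos(a),y+R*np.sin(a),a*0+z])
for x,y,z,R,c in((465.4,-359.3,80,29,(0,255,0)),(465.4,-359.3,0,45,(255,0,0)),(465.6,-359.3,94.5,22,(0,0,255))):
    p=((circ(x,y,z,R)-[270,240]+.5)*6).astype(int); cv2.polylines(im,[p],True,c,1)
cv2.imwrite('pics/s3o.png',im)
"
```

```text
(no output)
```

View pics/s3o.png

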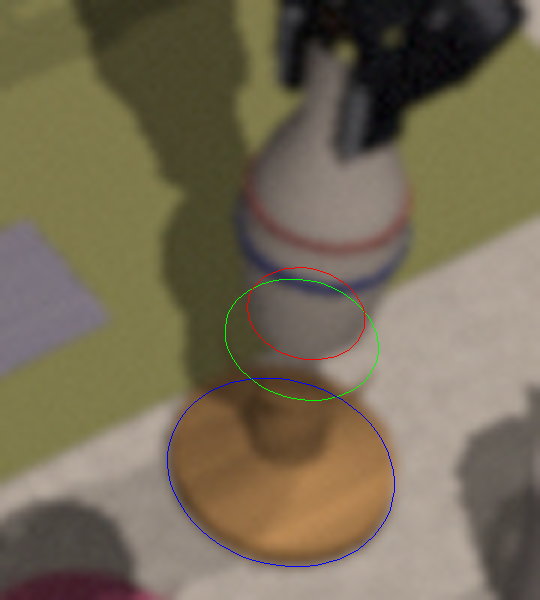

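jog_arm --series '[[[0, 0, 0.6, 0, 0, 0, 2], [0, 0, 1.1, 0, 0, 0, 2], [0, 0, 1.3, 0, 0, 0, 2], [0, 0, 1.4, 0, 0, 0, 2]]]'

```text
clock: 5.95
eef_pos: [465.5, -360.4, 188.2]
tcp_rot: [3.142, -0.0, 3.141]
contact_force: [-0.1, 0.2, -2.4]
opening: 0.338
```

jog_arm --series '[[[0, 0.08, 0.07, 0, 0, 0, 2], [0, 0.08, 0.07, 0, 0, 0, 2]]]'

```text
clock: 6.2
eef_pos: [465.6, -359.6, 187.6]
tcp_rot: [-3.142, 0.0, 3.141]
contact_force: [0.2, 0.0, -3.2]
opening: 0.341
```

jog_arm --series '[[[0, 0, 0.06, 0, 0, 0, 2], [0, 0, 0.06, 0, 0, 0, 2]]]'

```text
clock: 6.45
eef_pos: [465.9, -359.9, 187.5]
tcp_rot: [-3.141, 0.001, 3.141]
contact_force: [-0.3, 0.3, 1.9]
opening: 0.342
```

jog_arm --series '[[[0, 0, 0, 0, 0, 0, 2.8], [0, 0, 0, 0, 0, 0, 3.4], [0, 0, 0, 0, 0, 0, 4.2], [0, 0, 0, 0, 0, 0, 6], [0, 0, 0, 0, 0, 0, 8.2]]]' --newtons 20

```text
clock: 7.08
eef_pos: [465.6, -359.6, 186.9]
tcp_rot: [3.142, -0.0, 3.141]
contact_force: [0.5, -0.5, -0.1]
opening: 0.892
```

```bash
python3 -c "
from h import *
plan([465.4,-359.3,290],np.pi)
C=cam('wrist');im=r.grab_frame('wrist')[:,:,::-1].copy(); cv2.imwrite('pics/w9.png',im)
"
```

```text
t 7.08 pos [ 465.6 -359.6  186.9] rot [ 3.142 -0.     3.141] shift cm [  0.02   0.03 -10.31] turn deg [ 0. -0. -0.] F [ 0.5 -0.5 -0.1] open 0.892 q [-0.66  0.34  1.76  0.    1.04 -2.23]
```

View pics/w9.png

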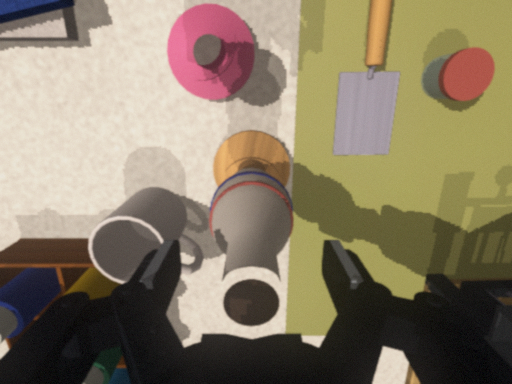

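jog_arm --series '[[[0, 0, -3, 0, 0, 0, 8.5], [0, 0, -7, 0, 0, 0, 8.5], [0, 0, -11, 0, 0, 0, 8.5], [-1.5, 5, -12, 0, 0, 0, 8.5], [-3, 11, -12, 0, 0, 0, 8.5]]]'

```text
clock: 7.75
eef_pos: [496.4, -249.5, 308.3]
tcp_rot: [-3.14, 0.003, 3.139]
contact_force: [0.3, 0.7, -0.1]
opening: 0.993
```

jog_arm --series '[[[-1, 5.8, 0, 0, 0, 0, 8.5], [-2, 11, 0, 0, 0, 0, 8.5], [-3, 16, 0, 0, 0, 0, 8.5], [-4, 19.1, 0, 0, 0, 0, 8.5], [-4, 19.1, 0, 0, 0, 0, 8.5]]]'

```text
clock: 8.38
eef_pos: [536.1, -56.8, 307.0]
tcp_rot: [3.141, 0.0, -3.139]
contact_force: [-0.1, -0.2, -0.2]
opening: 0.99
```

```bash
python3 -c "
from h import *
r.grab_frame('wrist')
plan([540,-58,300],np.pi)
C=cam('wrist');im=r.grab_frame('wrist')[:,:,::-1].copy(); cv2.imwrite('pics/w10.png',im)
print(proj(C,[[591,-58,207]]))
b=r.grab_frame('top')[:,:,::-1].copy(); crop(b,320,180,380,240,8,'t4.png')
a=r.grab_frame('side')[:,:,::-1].copy(); crop(a,270,240,360,340,6,'s4.png')
"
```

```text
t 8.43 pos [535.8 -58.  306.9] rot [-3.141 -0.    -3.14 ] shift cm [-0.42  0.    0.69] turn deg [-0.  -0.   0.1] F [ 0.3 -1.2 -1.5] open 0.995 q [-0.11  0.15  1.73 -0.    1.26 -1.68]
[[251.30271695 245.2421483 ]]
```

View pics/w10.png

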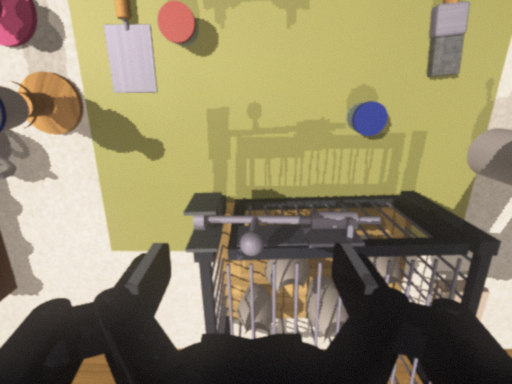

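View pics/s4.png

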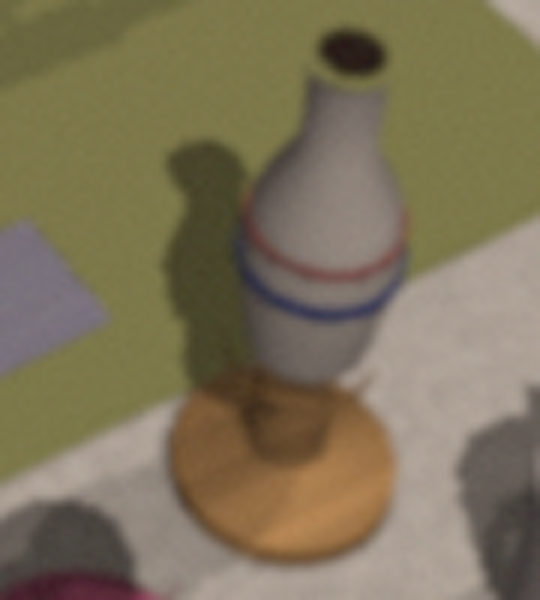

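View pics/t4.png

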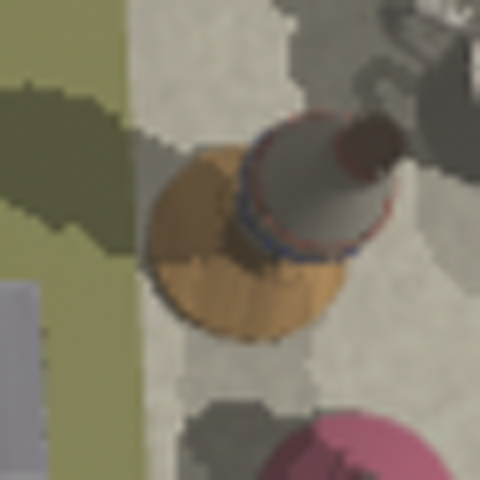

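```bash
python3 -c "
from h import *
im=cv2.imread('pics/w10.png'); crop(im,180,180,440,280,3,'w10a.png')
g=cv2.cvtColor(cv2.resize(im[215:270,225:280],None,fx=6,fy=6,interpolation=cv2.INTER_CUBIC),cv2.COLOR_BGR2GRAY)
c=cv2.HoughCircles(cv2.GaussianBlur(g,(9,9),2),cv2.HOUGH_GRADIENT,1,100,param1=60,param2=20,minRadius=40,maxRadius=110);print(c)
C=cam('wrist')
if c is not None:
    u=(c[0,0,0]/6+225-.4,c[0,0,1]/6+215-.4);print(u,onz(C,u,205),onz(C,u,207))
"
```

```text
None
```

View pics/w10a.png

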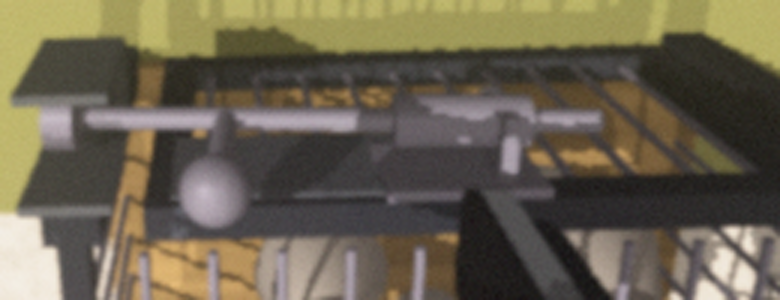

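```bash
python3 -c "
from h import *
C=cam('wrist')
u=(251,243.6);print(onz(C,u,205).round(1),onz(C,u,207).round(1))
f=lambda x,y:(180+x/3-.33,180+y/3-.33)
A=onz(C,f(90,120),155-.07*135);B=onz(C,f(600,121),155+.07*60);print(A.round(1),B.round(1),np.arctan2(-(B-A)[0],(B-A)[1]))
for a,b,z in((( 150,225),(460,213),175),((25,212),(590,186),175),):
  A=onz(C,f(*a),z);B=onz(C,f(*b),z);print(A.round(1),B.round(1),np.arctan2(-(B-A)[0],(B-A)[1]))
"
```

```text
[590. -60. 205.] [588.9 -60.  207. ]
[ 591.4 -108.6  145.6] [586.   84.6 159.2] 0.027981287646092198
[620.5 -83.7 175. ] [615.7  30.4 175. ] 0.04207026655385918
[ 614.9 -129.5  175. ] [604.6  76.7 175. ] 0.04996234739838457
```

jog_arm --series '[[[-3, -0.1, 2, 0, 0, -2, 8.5], [-5.4, -0.2, 4, 0, 0, -2, 8.5], [-5.4, -0.2, 7, 0, 0, -2, 8.5], [-5.4, -0.2, 9, 0, 0, -2, 8.5], [-5.4, -0.2, 9, 0, 0, -2, 8.5]]]'

```text
clock: 9.2
eef_pos: [588.5, -61.8, 215.4]
tcp_rot: [3.141, -0.003, -3.109]
contact_force: [-0.1, -0.9, -0.2]
opening: 0.998
```

```bash
python3 -c "
from h import *
plan([590,-60,187.3],np.pi+.035)
C=cam('wrist');im=r.grab_frame('wrist')[:,:,::-1].copy(); cv2.imwrite('pics/w11.png',im)
print(proj(C,[[590,-60,206]]))
plan([590,-60,187.3],np.pi+.035)
"
```

```text
t 9.2 pos [588.5 -61.8 215.4] rot [ 3.141e+00 -3.000e-03 -3.109e+00] shift cm [-0.17  0.17  2.81] turn deg [ 0.  -0.2 -0.1] F [-0.1 -0.9 -0.2] open 0.998 q [-0.11  0.32  1.72 -0.    1.11 -1.71]
[[254.26863672 241.67582653]]
t 9.25 pos [589.4 -61.7 216.8] rot [ 3.142e+00 -1.000e-03 -3.109e+00] shift cm [-0.07  0.16  2.95] turn deg [ 0.  -0.1 -0.1] F [-0.9 -0.1 -0. ] open 0.995 q [-0.11  0.32  1.72 -0.    1.11 -1.71]
```

View pics/w11.png

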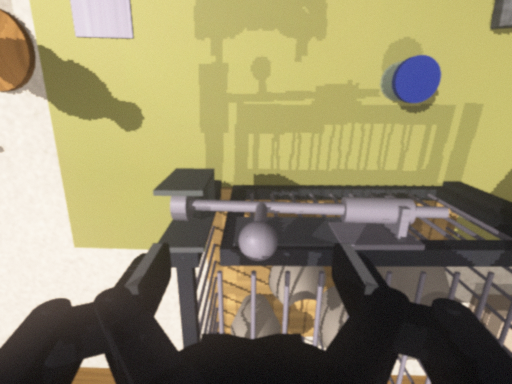

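jog_arm --series '[[[0, 0.36, 1, 0, 0, 0, 8.5], [0, 0.36, 2, 0, 0, 0, 8.5], [0, 0.36, 2.9, 0, 0, 0, 8.5], [0, 0.36, 2.9, 0, 0, 0, 8.5]]]'

```text
clock: 9.75
eef_pos: [589.1, -57.0, 187.1]
tcp_rot: [3.141, -0.002, -3.107]
contact_force: [0.0, 0.3, 0.2]
opening: 0.996
```

```bash
python3 -c "
from h import *
plan([589.3,-58,187.3],np.pi+.035)
C=cam('wrist');im=r.grab_frame('wrist')[:,:,::-1].copy(); cv2.imwrite('pics/w12.png',im)
print(proj(C,[[589.3,-58,206]]))
"
```

```text
t 9.75 pos [589.1 -57.  187.1] rot [ 3.141e+00 -2.000e-03 -3.107e+00] shift cm [-0.02 -0.1  -0.02] turn deg [ 0.  -0.1 -0. ] F [0.  0.3 0.2] open 0.996 q [-0.1   0.35  1.75  0.    1.05 -1.7 ]
[[249.57065883 266.44483643]]
```

View pics/w12.png

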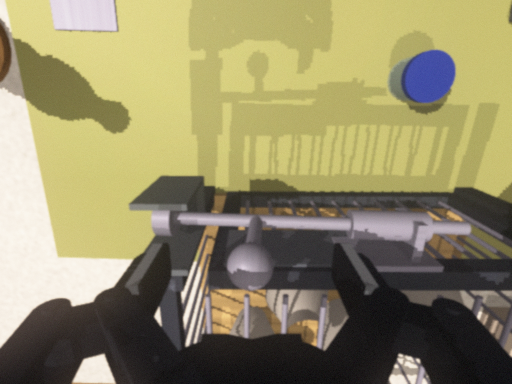

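jog_arm --series '[[[0, 0, 0, 0, 0, 0, 3.5], [0, 0, 0, 0, 0, 0, 1.5], [0, 0, 0, 0, 0, 0, 1.5], [0, 0, 0, 0, 0, 0, 1.5], [0, 0, 0, 0, 0, 0, 1.5]]]' --newtons 60

```text
clock: 10.42
eef_pos: [589.8, -57.2, 188.2]
tcp_rot: [-3.141, 0.0, -3.107]
contact_force: [0.0, -0.4, 1.9]
opening: 0.239
```

jog_arm --series '[[[0, 0, 0, 0, 0, 0, 1.5], [0, 0, 0, 0, 0, 0, 1.5]]]'

```text
clock: 10.68
eef_pos: [589.8, -57.2, 188.1]
tcp_rot: [-3.141, 0.0, -3.107]
contact_force: [-0.3, -0.1, 2.4]
opening: 0.244
```

```bash
python3 -c "
from h import *
plan([589.3,-58,187.3],np.pi+.035)
im=r.grab_frame('wrist')[:,:,::-1].copy(); cv2.imwrite('pics/w13.png',im)
"
```

```text
t 10.68 pos [589.8 -57.2 188.1] rot [-3.141  0.    -3.107] shift cm [ 0.05 -0.08  0.08] turn deg [-0.  0. -0.] F [-0.3 -0.1  2.4] open 0.244 q [-0.1   0.35  1.75 -0.    1.05 -1.7 ]
```

View pics/w13.png

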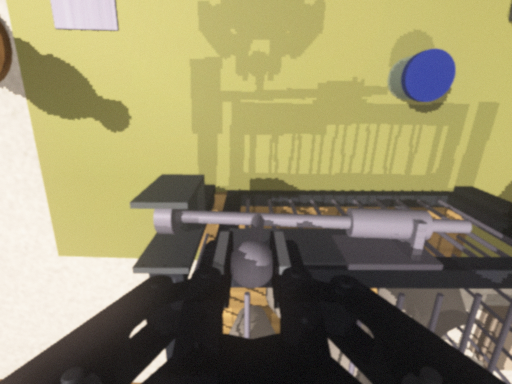

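```bash
python3 -c "
from h import *
T=cam('top');C=cam('wrist')
c1=lambda x,y:(170+x/5-.4,80+y/5-.4)
def yw(C,a,b,z1,z2=None):
  A=onz(C,a,z1);B=onz(C,b,z2 or z1);print(A.round(1),B.round(1),round(np.arctan2(-(B-A)[0],(B-A)[1]),4))
yw(T,c1(560,42),c1(105,53),175)
yw(T,c1(535,380),c1(140,388),175)
yw(T,c1(570,430),c1(290,441),145,158)
# rod in w13: left (170,217), right(468,227)
yw(C,(170,219),(468,227.5),155-.07*148,155+.07*55)
im=cv2.imread('pics/w13.png');crop(im,130,160,510,300,2,'w13a.png')
crop(cv2.imread('pics/top0.png'),180,80,300,180,6,'t5.png')
"
```

```text
[ 864.5 -105.3  175. ] [858.1 206.9 175. ] 0.0205
[623.6 -83.5 175. ] [619.7 179.2 175. ] 0.0148
[ 597.1 -108.5  145. ] [587.2  80.2 158. ] 0.0525
[ 593.7 -115.7  144.6] [586.7  88.4 158.8] 0.0345
```

View pics/w13a.png

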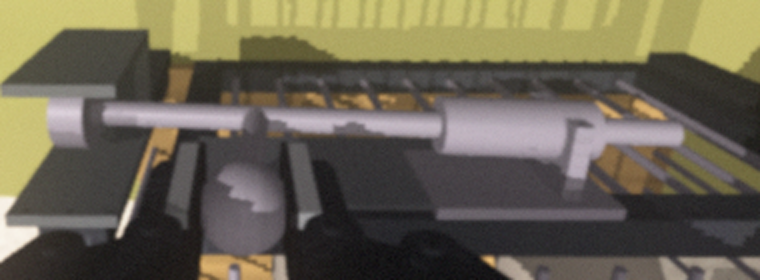

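View pics/t5.png

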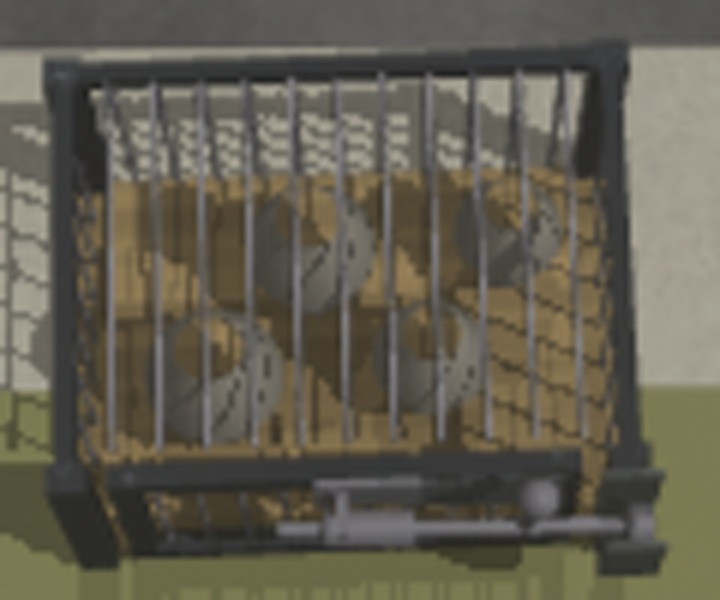

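```bash
cat > g.py <<'E'
from h import *
psi=0.03; P0=np.array([589.8,-57.2,188.1]); R0=Ro.from_euler('xyz',[-np.pi,0,-3.107])
K0=P0-R0.apply([0,0,18.7]); K0[2]=205.5
def Tm(R,p): T=np.eye(4);T[:3,:3]=R.as_matrix();T[:3,3]=p;return T
Z=Ro.from_euler('z',psi); 
h=K0-Z.apply([-30,-145-93.7,0]); h[2]=K0[2]-204.6
def G(L,d,th):
    W=Tm(Z*Ro.from_euler('z',-th),h)
    B=Tm(Ro.from_euler('x',-(L-.07)),[-30,-145,155])
    D=Tm(Ro.identity(),[0,d,0])
    return W@B@D
G0i=np.linalg.inv(G(0,0,0)); T0=Tm(R0,P0)
def tool(L,d,th): return G(L,d,th)@G0i@T0
def rows(base,*tg):
    Bi=np.linalg.inv(tool(*base))
    for t in tg:
        M=Bi@tool(*t);print(t,(M[:3,3]/10).round(2),np.degrees(Ro.from_matrix(M[:3,:3]).as_rotvec()).round(1),'world',tool(*t)[:3,3].round(1))
E
python3 -c "
from g import *
print(h);rows((0,0,0),(.04,0,0),(.08,0,0),(.12,0,0))
rows((.12,0,0),(.12,10,0),(.12,20,0),(.12,35,0),(.12,50,0))"
```

```text
[612.62657511 182.29245806   0.9       ]
(0.04, 0, 0) [-0.    0.14 -0.37] [2.3 0.  0. ] world [589.8 -55.8 191.8]
(0.08, 0, 0) [-0.    0.29 -0.74] [4.6 0.  0. ] world [589.7 -54.3 195.5]
(0.12, 0, 0) [-0.    0.45 -1.1 ] [6.9 0.  0. ] world [589.7 -52.7 199.1]
(0.12, 10, 0) [-0.    1.   -0.07] [ 0. -0.  0.] world [589.4 -42.7 198.6]
(0.12, 20, 0) [-0.01  2.   -0.14] [ 0. -0.  0.] world [589.1 -32.7 198.1]
(0.12, 35, 0) [-0.02  3.49 -0.24] [ 0. -0.  0.] world [588.6 -17.7 197.3]
(0.12, 50, 0) [-0.02  4.99 -0.35] [ 0. -0.  0.] world [588.2  -2.8 196.6]
```

jog_arm --series '[[[0, 0.14, -0.37, 2.3, 0, 0, 1.5], [0, 0.29, -0.74, 4.6, 0, 0, 1.5], [0, 0.45, -1.1, 6.9, 0, 0, 1.5], [0, 0.45, -1.1, 6.9, 0, 0, 1.5]]]'

```text
clock: 11.22
eef_pos: [589.4, -52.0, 198.8]
tcp_rot: [-3.021, -0.0, -3.106]
contact_force: [0.3, -0.1, -1.5]
opening: 0.245
```

```bash
python3 -c "
from h import *
plan([589.3,-58,187.3],np.pi+.035)
im=r.grab_frame('wrist')[:,:,::-1].copy(); cv2.imwrite('pics/w14.png',im)
im=r.grab_frame('side')[:,:,::-1].copy(); crop(im,260,130,350,230,6,'s5.png')
"
```

```text
t 11.22 pos [589.4 -52.  198.8] rot [-3.021 -0.    -3.106] shift cm [ 0.04 -0.46  1.21] turn deg [-6.9 -0.   0. ] F [ 0.3 -0.1 -1.5] open 0.245 q [-0.02  0.33  1.75 -0.14  1.06 -1.56]
```

View pics/w14.png

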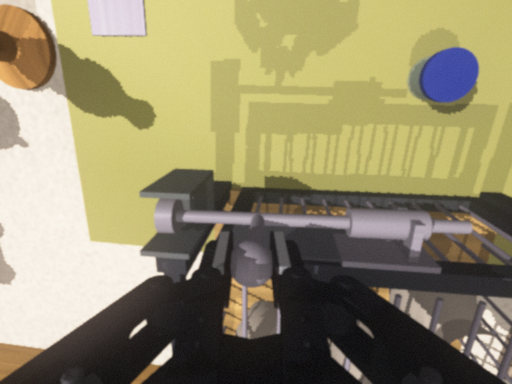

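View pics/s5.png

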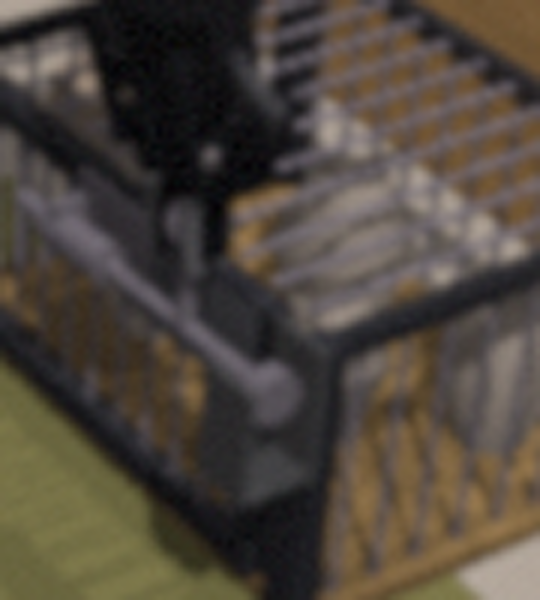

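jog_arm --series '[[[0, 0.7, -0.05, 0, 0, 0, 1.5], [0, 1.6, -0.11, 0, 0, 0, 1.5], [0, 2.6, -0.18, 0, 0, 0, 1.5], [0, 3.6, -0.25, 0, 0, 0, 1.5], [0, 4.5, -0.31, 0, 0, 0, 1.5]]]'

```text
clock: 11.95
eef_pos: [588.1, -6.7, 196.8]
tcp_rot: [-3.021, 0.0, -3.107]
contact_force: [1.4, -1.2, 2.1]
opening: 0.242
```

jog_arm --series '[[[0, 0.35, -0.02, 0, 0, 0, 1.5], [0, 0.45, -0.03, 0, 0, 0, 1.5], [0, 0.45, -0.03, 0, 0, 0, 1.5]]]'

```text
clock: 12.32
eef_pos: [588.1, -4.1, 197.1]
tcp_rot: [-3.019, 0.001, -3.107]
contact_force: [-0.9, -6.8, 5.2]
opening: 0.241
```

```bash
python3 -c "
from g import *
plan([589.3,-58,187.3],np.pi+.035)
print(tool(.12,50,0)[:3,3])
im=r.grab_frame('wrist')[:,:,::-1].copy(); cv2.imwrite('pics/w15.png',im)
im=r.grab_frame('side')[:,:,::-1].copy(); crop(im,260,130,350,230,6,'s6.png')
"
```

```text
t 12.32 pos [588.1  -4.1 197.1] rot [-3.019e+00  1.000e-03 -3.107e+00] shift cm [ 0.07 -5.23  1.63] turn deg [-7.  0. -0.] F [-0.9 -6.8  5.2] open 0.241 q [ 0.06  0.33  1.75 -0.14  1.06 -1.48]
[588.16626278  -2.75843098 196.58651343]
```

View pics/w15.png

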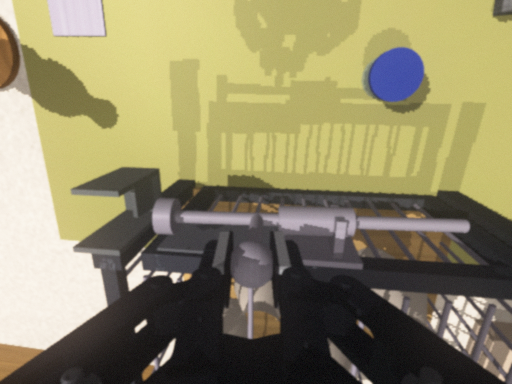

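View pics/s6.png

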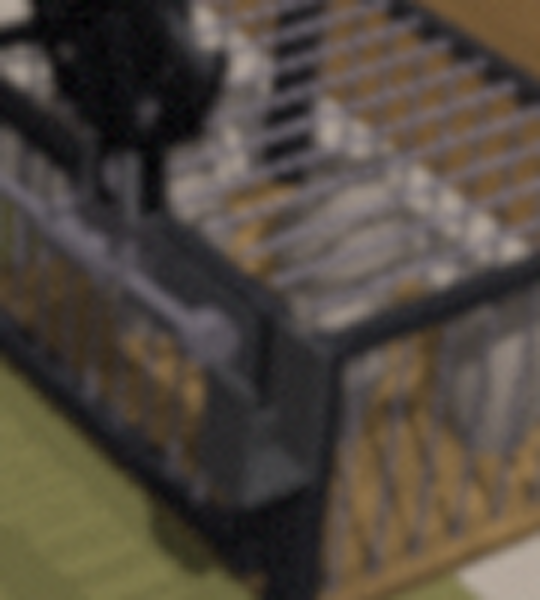

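```bash
python3 -c "
from g import *
rows((.12,50,0),*[(.12,49,t) for t in(.03,.07,.12,.17,.22)])
rows((.12,49,.22),*[(.12,49,t) for t in(.27,.32,.36,.39,.40)])
print(onz(cam('top'),(221.3,204.8),42))
"
```

```text
(0.12, 49, 0.03) [ 0.55  0.   -0.  ] [-0.   0.2  1.7] world [582.6  -2.9 196.6]
(0.12, 49, 0.07) [ 1.29  0.16 -0.02] [-0.   0.5  4. ] world [575.2  -1.6 196.6]
(0.12, 49, 0.12) [ 2.19  0.4  -0.05] [-0.   0.8  6.8] world [5.661e+02 5.000e-01 1.966e+02]
(0.12, 49, 0.17) [ 3.09  0.68 -0.09] [-0.   1.2  9.7] world [557.1   3.1 196.6]
(0.12, 49, 0.22) [ 3.97  1.01 -0.12] [-0.   1.5 12.5] world [548.2   6.1 196.6]
(0.12, 49, 0.27) [ 0.92  0.18 -0.02] [-0.   0.3  2.8] world [539.5   9.5 196.6]
(0.12, 49, 0.32) [ 1.83  0.4  -0.05] [-0.   0.7  5.7] world [530.9  13.4 196.6]
(0.12, 49, 0.36) [ 2.55  0.61 -0.07] [-0.  1.  8.] world [524.2  16.8 196.6]
(0.12, 49, 0.39) [ 3.09  0.78 -0.09] [-0.   1.2  9.7] world [519.3  19.5 196.6]
(0.12, 49, 0.4) [ 3.26  0.85 -0.1 ] [-0.   1.2 10.2] world [517.7  20.4 196.6]
[482.34026607 107.53475381  42.        ]
```

jog_arm --series '[[[0.55, -0.05, 0, 0, 0.2, 1.7, 1.5], [1.3, 0.1, -0.02, 0, 0.5, 4, 1.5], [2.2, 0.36, -0.05, 0, 0.8, 6.8, 1.5], [3.1, 0.64, -0.09, 0, 1.2, 9.7, 1.5], [3.97, 0.97, -0.12, 0, 1.5, 12.5, 1.5]]]'

```text
clock: 13.05
eef_pos: [548.2, 5.2, 196.8]
tcp_rot: [-3.021, 0.002, 2.955]
contact_force: [3.7, -2.8, 3.3]
opening: 0.243
```

```bash
python3 -c "
from g import *
plan([589.3,-58,187.3],np.pi+.035)
im=r.grab_frame('wrist')[:,:,::-1].copy(); cv2.imwrite('pics/w16.png',im)
"
```

```text
t 13.05 pos [548.2   5.2 196.8] rot [-3.021e+00  2.000e-03  2.955e+00] shift cm [-5.21 -5.29  1.61] turn deg [ -6.9  -0.6 -12.7] F [ 3.7 -2.8  3.3] open 0.243 q [ 0.08  0.29  1.82 -0.13  1.07 -1.24]
```

View pics/w16.png

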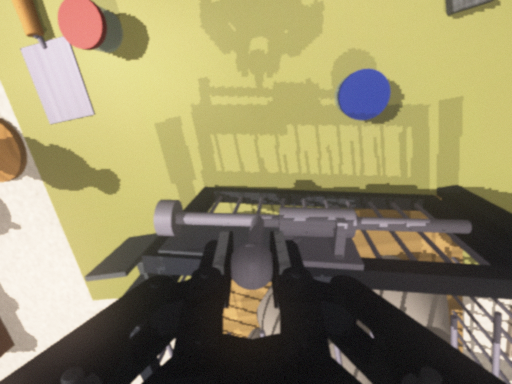

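jog_arm --series '[[[0.9, 0.18, -0.02, 0, 0.3, 2.8, 1.5], [1.8, 0.4, -0.05, 0, 0.7, 5.7, 1.5], [2.5, 0.61, -0.07, 0, 1, 8, 1.5], [3, 0.77, -0.09, 0, 1.2, 9.7, 1.5], [3.2, 0.84, -0.1, 0, 1.2, 10.2, 1.5]]]'

```text
clock: 13.72
eef_pos: [518.1, 19.5, 196.6]
tcp_rot: [-3.021, 0.002, 2.777]
contact_force: [2.7, -3.5, 2.7]
opening: 0.24
```

jog_arm --series '[[[0, 0, 0, 0, 0, 0, 1.5], [0, 0, 0, 0, 0, 0, 1.5], [0, 0, 0, 0, 0, 0, 1.5]]]'

```text
clock: 14.1
eef_pos: [518.1, 19.4, 196.5]
tcp_rot: [-3.021, 0.001, 2.777]
contact_force: [2.8, -3.4, 4.5]
opening: 0.243
```

```bash
python3 -c "
from g import *
plan([589.3,-58,187.3],np.pi+.035)
print(tool(.12,49,.4)[:3,3])
for n in('wrist','side','top'):
  im=r.grab_frame(n)[:,:,::-1].copy(); cv2.imwrite(f'pics/{n}17.png',im)
crop(cv2.imread('pics/side17.png'),220,110,400,240,4,'s17.png')
crop(cv2.imread('pics/top17.png'),170,80,380,240,3,'t17.png')
plan([589.3,-58,187.3],np.pi+.035)
"
```

```text
t 14.1 pos [518.1  19.4 196.5] rot [-3.021e+00  1.000e-03  2.777e+00] shift cm [-9.41 -4.55  1.49] turn deg [ -6.8  -1.3 -22.9] F [ 2.8 -3.4  4.5] open 0.243 q [ 0.11  0.26  1.86 -0.12  1.08 -1.04]
[517.67376156  20.44343436 196.6364926 ]
t 14.25 pos [518.   19.5 196.5] rot [-3.021e+00  1.000e-03  2.777e+00] shift cm [-9.42 -4.55  1.48] turn deg [ -6.8  -1.3 -22.9] F [ 3.  -3.5  4.6] open 0.245 q [ 0.11  0.26  1.86 -0.12  1.08 -1.04]
```

View pics/wrist17.png

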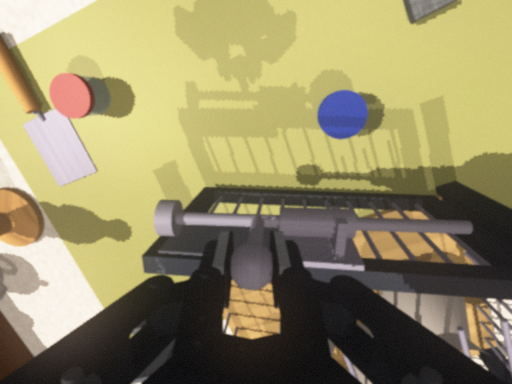

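View pics/s17.png

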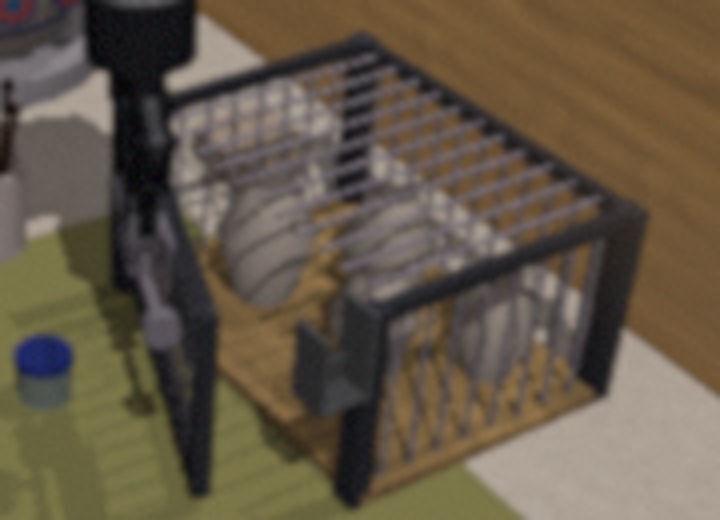

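View pics/t17.png

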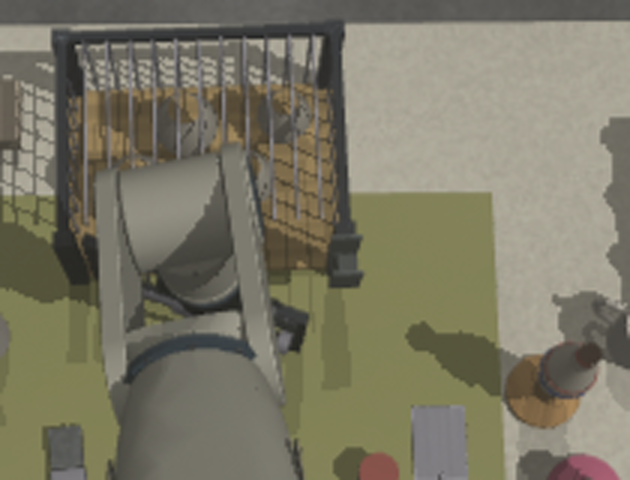

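```bash
python3 -c "
from g import *
S=cam('side');s=r.sense();print(s['clock'],s['contact_force'],np.abs(s['qvel']).max())
a=onz(S,(220+200/4-.4,110+492/4-.4),15);b=onz(S,(220+207/4-.4,110+310/4-.4),175);print(a,b)
for p in(a,b):
  d=Z.inv().apply(p-h);print('theta',np.arctan2(-d[0],-d[1]),np.hypot(d[0],d[1]),'out of plane',-d[0])
"
```

```text
14.25 [ 3.0457465  -3.49356797  4.61400422] 0.0020374431404524616
[519.9135122  -62.88162649  15.        ] [521.97447882 -57.92698507 175.        ]
theta 0.39153117306237134 262.11837739661473 out of plane 100.02546446768837
theta 0.39084862521982955 256.7551039820144 out of plane 97.81680826143581
```

The gate is about 0.39 rad open, so its free edge stands about 100 mm out. It's steady, with forces of about 5–6 N and joint speeds near zero, and the vase stands on the pedestal. I'm handing in the job.

```bash
python3 -c "
from rig import r
print(r.sign_off())"
```

```text
the job is handed in; nothing more can be done
None
```

The job is done as asked and handed in at about 14.3 s of the 51 s allowed; the sign-off gives no verdict.

**What I did**
- **Vase:** I set it upright on the brown pedestal right of the cage and let go.
- **Bolt:** I gripped the ball knob and lifted the bolt about 0.12 rad. I then drew it back about 50 mm, to its stop.
- **Gate:** I swung it open by the knob and finished still gripping it.

**Last checks**
- **Gate opening:** the side picture puts the free edge 98–100 mm out of the front plane, about 0.39 rad.
- **Stillness and force:** the arm was still, with joint speeds up to 0.002 rad/s. The wrist force was about 6.5 N.
- **Vase:** the top and side pictures showed it upright on the pedestal after release. The last top picture still showed it there.
- **Other things:** the last pictures showed nothing displaced, but I did not measure each item.

**What disagreed**
- **Pedestal top:** the cameras do not draw its face from above, so I centred the vase by the base circle. Its 80 mm height agreed with where the vase touched down.
- **Finger opening:** on the 24 mm knob it read about 21 mm. The grip stayed steady throughout.
- **Vertical force:** it reads about +4.6 N at the end, where the hanging bolt alone would pull about 2 N downwards. My guess is leftover preload from the draw stop, which I eased by only about 1 mm.

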